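# Pulse the spice grinder: fit the bayonet lid and hold it at the pulse position

## Task

Take the storage cover off the spice grinder and set it down flat, knob up, on the worktop. Then drop the grinding lid's two lugs into the notches of the grinder's collar until the lid is fully home, twist it clockwise (seen from above) against the spring to the pulse position, half-way to the lock, without ever letting it click into the lock, and finish still gripping the lid and holding it there, because it springs back when let go. Leave the mug, the two spice jars and the teaspoon where they are.

Things in the scene. Friction and masses are not known exactly. Their poses are not given: they have to be found in the camera images.
- grinder: Rechargeable spice grinder, fixed on the worktop: round charcoal housing 106 mm wide, 118 mm high. Origin on its axis at the underside, z up. Its x axis (+x and -x are equivalent) runs through the two bayonet notches of the collar.
- collar_mouth (a point): Centre of the collar's top, 118 mm above the grinder's origin. Collar 95 mm wide outside, bore 73 mm; its 5 mm thick inward flange is cut by two equal notches 17 mm wide, on grinder +x and -x. Marks on the collar wall, same on both sides: white at each notch, clockwise of it an orange band for pulse (middle 0.6 rad on), red for the lock.
- grind_lid: Grinding lid, 0.09 to 0.18 kg, standing upright on the worktop at first. Origin on its axis at the underside of its plug, z up. Plug 69.6 mm wide, 14 mm deep; lugs on its +x and -x side (equivalent), 11 mm wide, z 1 to 7.5 mm, 82 mm over both. Fully home, its rim lies on the collar, its origin is 104 mm above the grinder's, and its x axis is along the grinder's, 0.07 rad of room either way.
- lid_grip (a point): Middle of the lid's black grip bar, 52 mm above the lid's origin. Bar 58 mm long along the lid's x axis (in line with the lugs), 14 mm thick in y, z 38 to 66 mm. Below it a grey dome, 80 mm wide, top at z = 38 mm, and a rim 93 mm wide, z 14 to 19 mm, with white ticks over the lugs.
- storage_cover: Pale green loose storage cover lying on the grinder's collar, 0.07 kg: plug 66 mm wide and 6 mm deep, disc 95 mm wide (z 6 to 10.5 mm), round knob 26 mm wide from z = 10.5 to 38.5 mm. Origin on its axis at the underside of the plug, z up; it lies 112 mm above the grinder's origin and, set down on the worktop, at z = 0.
- pulse_ring (a joint): Sprung ring in the collar that the lid's lugs push round; rad, positive clockwise seen from above, 0 at rest. It reads the lid's clockwise twist from the notches less about 0.07 of play. Spring 0.09 N m at 0, 0.17 at 0.5. Pulse: middle 0.52, band 0.35 to 0.70. From about 0.77 the sprung rollers of the lock resist too (0.6 N m); beyond 1.0 the lid has clicked into it.
- mug: Green and white mug, 78 mm wide, 116 mm with its handle, 101 mm high; origin at the centre of its underside, handle along -y. Bystander.
- spice_jar: Small spice jar with a dark lid and a green label, 44 mm wide, 105 mm high, origin under its centre. Bystander.
- spice_tall: Small spice jar with a dark lid and a white and red label, 41 mm wide, 105 mm high, origin under its centre. Bystander.
- teaspoon: Steel teaspoon lying on the worktop, 130 mm long along its x axis, 27 mm wide, origin under its centre. Bystander.

How it is judged (in metres and radians):
On the way, in this order (a step that is already met when the one before it is completed fails the run):
1. the storage cover is off the grinder, flat on the worktop, knob up, and let go (height (world z) of storage_cover below 0.006 m and angle between storage_cover's own z axis and vertical below 0.1 rad and contact force between the fingers and storage_cover below 0.1 N), for 0.2 s.
2. the grinding lid is fully home in the collar, its lugs below the flange (z of grind_lid in the frame of grinder below 0.107 m and horizontal distance between grind_lid and grinder below 0.005 m and angle between grind_lid's own z axis and vertical below 0.06 rad), for 0.1 s.
At the end, for the whole second after the job is handed in: The lid is fully home in the collar (within 3 mm in height, 5 mm off the axis), the fingers grip it and hold the pulse ring still between 0.35 and 0.70 rad; the storage cover lies flat, knob up and untouched on the worktop (all of step 2 and value of joint pulse_ring between 0.35 and 0.7 rad and velocity of joint pulse_ring between -0.2 and 0.2 rad/s and contact force between the fingers and grind_lid above 2 N and height (world z) of storage_cover below 0.006 m and angle between storage_cover's own z axis and vertical below 0.1 rad and linear speed of storage_cover below 0.02 m/s and contact force between the arm and storage_cover below 0.1 N); the arm keeps its last pose, push and grip.
It fails at once if the lid is turned on until it clicks into the lock (pulse ring above 1.0 rad) (value of joint pulse_ring above 1 rad).
It fails at once if the mug, a spice jar or the teaspoon is pushed more than 30 mm away (distance of any of mug, spice_jar, spice_tall, teaspoon from where it was at the start of the episode above 0.03 m).
It fails at once if the mug or a spice jar is tipped over (angle between any of mug, spice_jar, spice_tall's own z axis and vertical above 0.5 rad).
It also fails if it takes over 54 s, if anything falls off the work surface, if the arm or the gripper's body presses on something with over 40 N, if the wrist force passes 120 N, or if a joint passes its speed limit or range.

## Robot

A 6-joint arm with a two-finger parallel gripper is mounted at the origin on a cart in front of the work surface, level with it; the furniture and walls round the work are solid. World frame = base frame: x ahead of the robot, y to its left, z up, the work surface at z = 0. Lengths are in mm, angles in rad, forces in N, time in s.
With the tool pointing down it reaches from about 225 to 725 mm from the base axis. Payload 3.1 kg.
Tool frame: the origin (TCP) lies at the very end of the fingers, on their centre line; the grasp point (between the pads) lies 19 mm behind it; z points along the fingers, y is the line along which they close (so a half turn about z gives the same grasp; the last joint's range is limited). The gripper opens to 85 mm and grips with 20 to 120 N. Pads are 22 mm wide; open, the fingers measure 114 mm over their backs; the gripper's body (76 mm by 85 mm) begins 54 mm behind the grasp point. The pads swing forward as they close: fully open they stand 13 mm farther back than shut.
Start: joints at [-1.329, 0.048, 0.099, 1.622, 0, 1.443], TCP at [189.735, -489.508, 231.312] pointing down, gripper open.
Joint ranges: [-2.91, 2.91], [-0.99, 1.94], [-1.21, 1.42], [-2.12, 2.29], [-1.49, 1.47], [-3.14, 3.14]. Speed limits (rad/s): [2.79, 2.79, 3.14, 3.14, 3.14, 3.14].

## Interface

Orientations are given as [roll, pitch, yaw] about the fixed x, y, z axes, in that order (R = Rz(yaw) Ry(pitch) Rx(roll)).
In Python, from cell import ctrl gives the robot as it stands.
- The arm moves only by the shell command python3 -m pendant 'ROWS' [FORCE]. ROWS is a JSON object whose one key "deltas" holds a list that holds one entry, the list of rows, each a list of 7 numbers: the shift along the tool's x, y, z in cm, then the turn, a rotation vector about the tool's x, y, z in rad, then the finger opening in cm, from 0 to 8.54. A call has 1 to 12 rows; each row shifts and turns the commanded pose from where the row before left it, along the tool's axes as they then stand; what a row does not reach is not made up. A row lasts 1/12 s, in which the tool goes at most 41.7 mm and 7.16 degrees, less where a joint would pass 70% of its speed; a pose out of reach is approached as far as the arm can. A call with a gripper value outside its range is refused whole. The fingers move at their own pace and stop on an object; FORCE is the grip in N (left out, the last holds). Time passes only in rows, so rows that do not move let the fingers close. It gives the time, the measured TCP pose, the force, the opening and the grip force at its end, in the units of the state.
- ctrl.observe(): the state, without advancing time (a new reading comes with each control period).
- ctrl.read_camera(name): name is "side" or "top" or "wrist"; returns the picture (384x512x3 uint8, blue, green, red); there is no depth.
- ctrl.camera_model(name): a dict with "fov_y" (degrees; the focal length in pixels is half the picture's height over the tangent of half this angle, whatever the lens; pixels are square), "cx", "cy" (the principal point, pixels), "world_from_camera" (4x4, takes a point from camera to world coordinates); the wrist camera has in their place "mount" (4x4, takes a point from camera to tool coordinates, whose origin is the TCP and whose axes are the flange's). Camera axes: x right, y down, z forward; pixel columns grow to the right and rows downward; lengths in mm; the calibration is good to about 2 mm. The wrist camera is an equidistant fisheye: a pixel r from the principal point sees the ray r / f radians off the axis. A picture is of the moment at which its call begins: read the wrist's pose just before it. camera_model takes no time and is no camera call.
- ctrl.sign_off(): hands the job in; it is judged then, once.
Trained networks look in the newest picture that a camera, given by its name, has taken for a name from the list of things; names that differ only in an ending like _2 or _b are one class to them, and where a whole thing is asked for, a point or a joint stands for the part that bears it (a point fixed in the world has none). Each returns a list of dicts, best first, with "score" (0 to 1); they miss things now and then, are a little off and sometimes report something else, mostly with a low value. They report only what shows in the picture. A call takes as long as a camera call.
- ctrl.boxes_of(thing, camera): "bbox" ([left, top, width, height] as shares, 0 to 1, of the picture: columns of its width, rows of its height, round what is visible of it).
- ctrl.trace(thing, camera): "mask" (384x512 bool, what is visible of it) and "bbox" ([left, top, width, height] as shares, 0 to 1, of the picture: columns of its width, rows of its height, round what is visible of it).
The state is a dict: "time": time; "joint_pos": joint angles; "qvel": joint speeds; "effort": joint torques, N m; "eef_pos": TCP position; "orientation": TCP orientation; "force": force on the tool from outside, world axes, zero at the start; "wrist_torque": the same for the moment, N m; "opening": opening from 0.0 (shut) to 1.0 (fully open); "finger_force": force on a finger pad.
Only numpy, scipy, OpenCV 4.12 (cv2) and the standard library are available. Lean on these libraries where they do the work, as an engineer would, in place of code of your own. Each camera call takes 0.05 s, during which the arm holds its last target. There are 200 camera calls.

## Working session

There is one attempt and no reset: what is moved stays moved. The work goes in short steps, Python scripts to look and compute and a shell command to move; the robot and the scene stay as the last step left them, time stands still between calls to the robot, and variables do not carry over. Pictures are saved under pics/ and viewed, at most 10 in all, crops included, and the job is handed in when it is done.

```bash
ls; mkdir -p pics; cat > h.py <<'E'
import numpy as np, cv2
from cell import ctrl
from scipy.spatial.transform import Rotation as R
def ray(cam,u,v):
    m=ctrl.camera_model(cam); f=192/np.tan(np.radians(m["fov_y"])/2)
    W=np.array(m["world_from_camera"]); d=np.array([(u-m["cx"])/f,(v-m["cy"])/f,1.])
    return W[:3,3],W[:3,:3]@d
def at_z(cam,u,v,z):
    o,d=ray(cam,u,v); return o+d*(z-o[2])/d[2]
def proj(cam,p):
    m=ctrl.camera_model(cam); f=192/np.tan(np.radians(m["fov_y"])/2)
    W=np.array(m["world_from_camera"]); c=W[:3,:3].T@(np.atleast_2d(p)-W[:3,3]).T
    return np.c_[m["cx"]+f*c[0]/c[2],m["cy"]+f*c[1]/c[2]]
E
python3 - <<'E'
from h import *
for c in("top","side"):
    im=ctrl.read_camera(c); cv2.imwrite(f"pics/{c}0.png",cv2.resize(im,(800,600),interpolation=cv2.INTER_CUBIC)); cv2.imwrite(f"{c}0_raw.png",im)
    m=ctrl.camera_model(c); print(c,m["fov_y"],m["cx"],m["cy"],np.round(m["world_from_camera"],3).tolist())
    for t in("grinder","grind_lid","lid_grip","storage_cover","mug","spice_jar","spice_tall","teaspoon"):
        for d in ctrl.boxes_of(t,c)[:2]:
            b=np.array(d["bbox"])*[512,384,512,384]; print(t,round(d["score"],2),np.round(b).astype(int).tolist())
E
```

```text
pics
top 42.44093423225152 257.912335551551 192.82660720105883 [[-0.016, -0.983, 0.185, 340.525], [-1.0, 0.018, 0.007, 20.987], [-0.011, -0.185, -0.983, 1259.596], [0.0, 0.0, 0.0, 1.0]]
grinder 0.22 [230, 159, 38, 28]
grind_lid 0.65 [181, 227, 35, 35]
grind_lid 0.31 [321, 223, 36, 46]
lid_grip 0.94 [181, 224, 33, 36]
lid_grip 0.73 [229, 159, 39, 29]
storage_cover 0.93 [224, 134, 40, 42]
storage_cover 0.55 [228, 159, 45, 27]
mug 0.8 [319, 225, 34, 45]
spice_jar 0.87 [175, 168, 25, 22]
spice_tall 0.56 [170, 130, 20, 31]
teaspoon 0.8 [337, 153, 28, 42]
teaspoon 0.65 [226, 138, 40, 34]
side 55.79103109686972 251.96279711471036 187.3417036871686 [[-0.993, -0.06, 0.1, 494.852], [-0.116, 0.487, -0.866, 752.423], [0.003, -0.871, -0.49, 509.016], [0.0, 0.0, 0.0, 1.0]]
grinder 0.75 [197, 189, 46, 48]
grind_lid 0.88 [281, 243, 49, 37]
lid_grip 0.66 [283, 244, 48, 38]
storage_cover 0.62 [197, 165, 42, 33]
storage_cover 0.62 [283, 242, 48, 42]
mug 0.92 [291, 152, 43, 44]
mug 0.44 [216, 221, 23, 58]
spice_jar 0.58 [215, 221, 22, 57]
spice_tall 0.66 [170, 225, 29, 57]
teaspoon 0.18 [200, 187, 41, 48]
teaspoon 0.17 [171, 228, 25, 57]
```

View pics/top0.png

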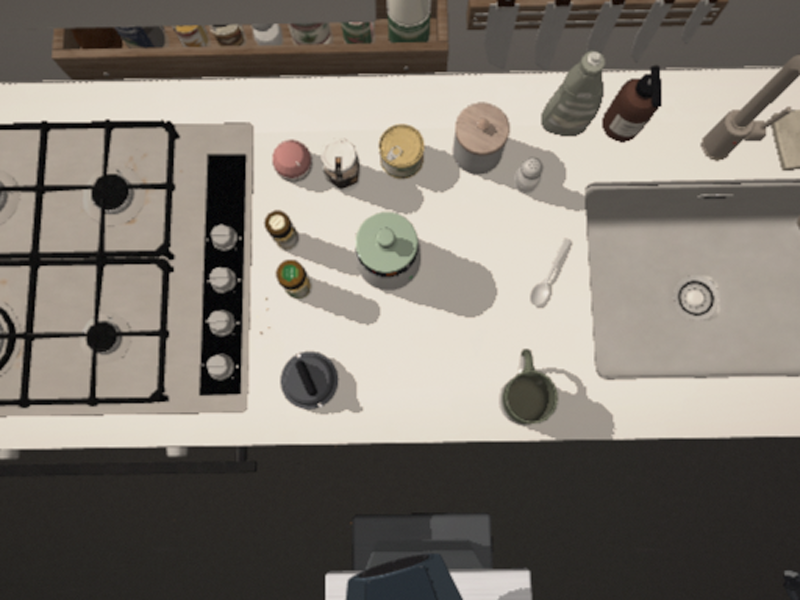

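View pics/side0.png

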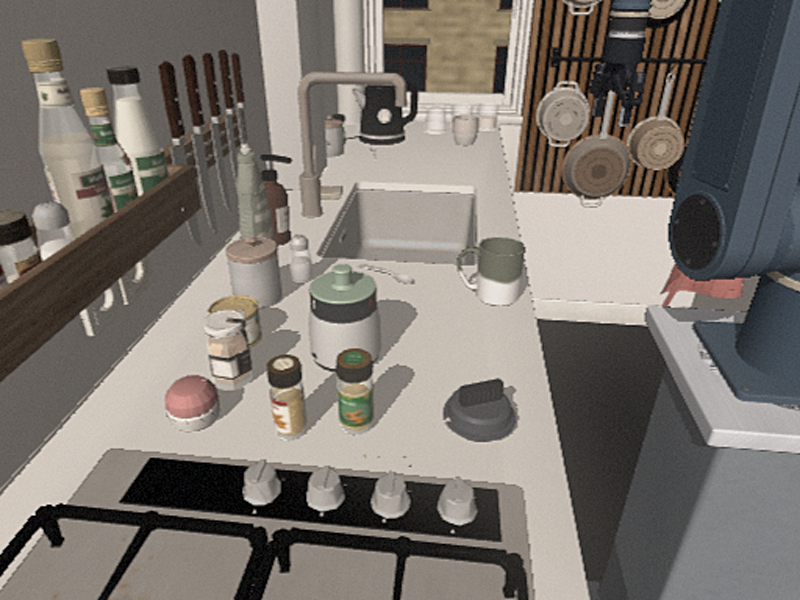

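The top view shows the green cover on the grinder at (387,243), the lid at (309,380) with its bar tilted, the mug at (528,395) and the spoon at (550,272). The jars are at (278,226) and (292,277), and the worktop around (430,370) is free. The side view agrees: cover knob at (342,268), lid at (480,410).

```bash
python3 - <<'E'
from h import *
def tri(a,b):
    (o1,d1),(o2,d2)=ray("top",*a),ray("side",*b)
    s=np.linalg.lstsq(np.c_[d1,-d2],o2-o1,rcond=None)[0]; p,q=o1+s[0]*d1,o2+s[1]*d2
    return (p+q)/2,np.linalg.norm(p-q)
k=1.5625
T=cv2.imread("top0_raw.png");S=cv2.imread("side0_raw.png")
for n,im,(x,y,w,h) in(("top",T,(220,128,55,60)),("side",S,(190,160,60,50))):
    hsv=cv2.cvtColor(im,cv2.COLOR_BGR2HSV)
    m=cv2.inRange(hsv,(35,25,70),(90,255,255)); z=np.zeros_like(m); z[y:y+h,x:x+w]=m[y:y+h,x:x+w]
    ys,xs=np.nonzero(z); print(n,"green",xs.min(),xs.max(),ys.min(),ys.max(),len(xs))
    if n=="top":
        c=max(cv2.findContours(z,0,1)[0],key=cv2.contourArea); e=cv2.fitEllipse(c); print(e, "at z=121",at_z(n,*e[0],121))
print("knob",tri((386.5/k,236/k),(342.5/k,268/k)))
# lid: dark mask
hsv=cv2.cvtColor(T,cv2.COLOR_BGR2HSV)
m=cv2.inRange(hsv,(0,0,0),(180,255,85)); z=np.zeros_like(m); z[220:268,172:222]=m[220:268,172:222]
c=max(cv2.findContours(z,0,1)[0],key=cv2.contourArea); e=cv2.fitEllipse(c); print("lid",e,at_z("top",*e[0],19))
b=cv2.inRange(hsv,(0,0,0),(180,255,28)); z=np.zeros_like(b); z[220:268,172:222]=b[220:268,172:222]
c=max(cv2.findContours(z,0,1)[0],key=cv2.contourArea); print("bar",cv2.contourArea(c),r:=cv2.minAreaRect(c)); 
q=[at_z("top",*p,66)[:2] for p in cv2.boxPoints(r)]; print(np.round(q,1).tolist(), at_z("top",*r[0],60))
for n,u,v in(("mug",528,395),("spoon1",570,240),("spoon2",540,300),("jar",290,285),("tall",280,232),("target",430,370)): print(n,np.round(at_z("top",u/k,v/k,0)))
for n,cam,im,r in(("l","top",T,(165,210,70,70)),("c","top",T,(215,120,70,75)),("s","side",S,(180,150,80,90))):
    x,y,w,h=r; cv2.imwrite(f"pics/z{n}.png",cv2.resize(im[y:y+h,x:x+w],(390,390)))
ims=[cv2.imread(f"pics/z{n}.png") for n in"lc"]; cv2.imwrite("pics/zoom.png",np.hstack(ims))
E
```

```text
top green 228 267 136 178 1212
((246.9930419921875, 154.95162963867188), (37.8575553894043, 38.80390167236328), 82.08670806884766) at z=121 [647.02902708  54.06542065 121.        ]
side green 198 240 169 194 729
knob (array([648.76015343,  52.28824296, 147.50433104]), np.float64(0.9875375159132522))
lid ((199.37489318847656, 243.22720336914062), (30.852048873901367, 34.71868133544922), 21.98969268798828) [448.19472911 179.25917314  19.        ]
bar 38.0 ((197.23231506347656, 241.7415313720703), (21.85518455505371, 3.4946107864379883), 70.55996704101562)
[[471.6, 191.4], [474.2, 183.5], [424.2, 165.6], [421.5, 173.5]] [448.3261315  179.25437386  60.        ]
mug [ 420. -169.    0.]
spoon1 [ 677. -252.    0.]
spoon2 [ 576. -196.    0.]
jar [609. 219.   0.]
tall [701. 236.   0.]
target [463. -12.   0.]
```

View pics/zoom.png

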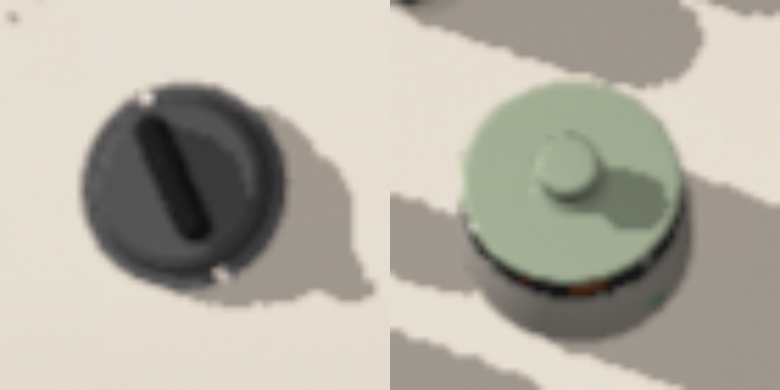

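Zoom: the lid's ticks at (147,98) and (220,273) put its bar at about 20° from world x. The cover's knob is at (570,165), with an orange mark at (588,288) on the collar's front. Lid and cover positions agree between the two views.

```bash
cat >> h.py <<'E'
def go(x,y,z,axis=None):
    """print tool-frame shift (cm) and turn to reach xyz (mm) tool-down, with the closing line at world angle axis"""
    s=ctrl.observe(); M=R.from_euler("xyz",s["orientation"]); m=M.as_matrix()
    d=m.T@(np.array([x,y,z])-s["eef_pos"])/10
    print("t",round(s["time"],2),"pos",np.round(s["eef_pos"],1),"rpy",np.round(s["orientation"],3),"q6",round(s["joint_pos"][5],2),"F",np.round(s["force"],1),"open",round(s["opening"],3),"ff",round(s["finger_force"],1))
    print("closing axis",round(np.arctan2(m[1,1],m[0,1]),3),"shift cm",np.round(d,2))
    ya=np.arctan2(m[1,1],m[0,1]) if axis is None else axis
    ya0=np.arctan2(m[1,1],m[0,1]); dy=(ya-ya0+np.pi/2)%np.pi-np.pi/2
    # target tool-down frame
    a=ya0+dy; Y=np.array([np.cos(a),np.sin(a),0]);Z=np.array([0,0,-1.]);X=np.cross(Y,Z)
    print("turn rotvec",np.round((M.inv()*R.from_matrix(np.c_[X,Y,Z])).as_rotvec(),3))
E
python3 -c "
from h import *
go(647.5,53,200)"
```

```text
t 0.9 pos [ 189.7 -489.5  231.3] rpy [3.142 0.    0.37 ] q6 1.44 F [-0.6 -0.  -0.1] open 1.005 ff 0.0
closing axis -1.201 shift cm [ 62.29 -34.04   3.13]
turn rotvec [ 0.  0. -0.]
```

```bash
python3 -m pendant '{"deltas":[[[2.83,-1.55,0,0,0,0,8],[2.83,-1.55,0,0,0,0,8],[2.83,-1.55,0,0,0,0,8],[2.83,-1.55,0,0,0,0,8],[2.83,-1.55,0,0,0,0,8],[2.83,-1.55,0,0,0,0,8],[2.83,-1.55,0,0,0,0,8],[2.83,-1.55,0,0,0,0,8],[2.83,-1.55,0,0,0,0,8],[2.83,-1.55,0,0,0,0,8],[2.83,-1.55,0,0,0,0,8]]]}' 40 && python3 -m pendant '{"deltas":[[[2.83,-1.55,0,0,0,0,6],[2.83,-1.55,0,0,0,0,6],[2.83,-1.55,0,0,0,0,6],[2.83,-1.55,0,0,0,0,6],[2.83,-1.55,0,0,0,0,6],[2.83,-1.55,0,0,0,0,6],[2.83,-1.55,0,0,0,0,6],[2.83,-1.55,0,0,0,0,6],[2.83,-1.55,0,0,0,0,6],[2.83,-1.55,0,0,0,0,6],[2.83,-1.55,0,0,0,0,6],[0,0,0,0,0,0,6]]]}' && python3 - <<'E'
from h import *
go(647.5,53,127)
s=ctrl.observe(); im=ctrl.read_camera("wrist"); cv2.imwrite("pics/w1.png",im)
m=ctrl.camera_model("wrist"); print({k:np.round(v,3).tolist() for k,v in m.items() if not isinstance(v,str)})
E
```

```text
time: 1.82
eef_pos: [419.2, -216.7, 231.5]
orientation: [3.141, -0.0, 0.37]
force: [0.3, -1.1, 0.3]
opening: 0.939
finger_force: 0.0
time: 2.82
eef_pos: [649.4, 58.3, 228.3]
orientation: [-3.139, 0.0, 0.375]
force: [-1.1, -1.2, -1.0]
opening: 0.704
finger_force: 0.0
t 2.82 pos [649.4  58.3 228.3] rpy [-3.139  0.     0.375] q6 2.75 F [-1.1 -1.2 -1. ] open 0.704 ff 0.0
closing axis -1.196 shift cm [-0.37  0.45 10.12]
turn rotvec [-0.003  0.     0.   ]
{'fov_y': 65.706, 'cx': 254.561, 'cy': 192.356, 'mount': [[-0.0, -0.961, -0.276, 69.765], [1.0, -0.0, 0.0, -0.437], [-0.0, -0.276, 0.961, -143.209], [0.0, 0.0, 0.0, 1.0]]}
```

View pics/w1.png

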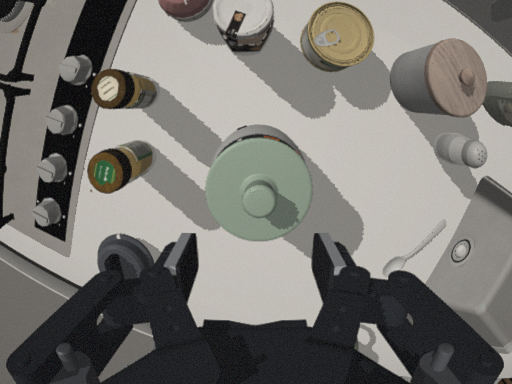

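The wrist view shows the cover's disc centred at about (259,188), its knob top at (259,196), and both fingers straddling it. I'll intersect these pixels with their known heights.

```bash
cat >> h.py <<'E'
def wz(u,v,z,s):
    m=ctrl.camera_model("wrist"); f=192/np.tan(np.radians(m["fov_y"])/2); M=np.array(m["mount"])
    e=np.array([u-m["cx"],v-m["cy"]]); r=np.hypot(*e); th=r/f; d=np.r_[e/max(r,1e-9)*np.sin(th),np.cos(th)]
    Q=R.from_euler("xyz",s["orientation"]).as_matrix(); d=Q@M[:3,:3]@d; o=np.array(s["eef_pos"])+Q@M[:3,3]
    return o+d*(z-o[2])/d[2]
E
python3 - <<'E'
from h import *
s=ctrl.observe(); im=cv2.imread("pics/w1.png")
h=cv2.cvtColor(im,cv2.COLOR_BGR2HSV); m=cv2.inRange(h,(35,25,60),(90,255,255)); z=np.zeros_like(m); z[130:245,200:316]=m[130:245,200:316]
c=max(cv2.findContours(z,0,1)[0],key=cv2.contourArea)
P=np.array([wz(*p[0],122.5,s)[:2] for p in c]); (x,y),r=cv2.minEnclosingCircle(P.astype(np.float32)); print("disc",x,y,r, P.min(0),P.max(0),(P.min(0)+P.max(0))/2)
print("knob",wz(259,196,150.5,s)); go(648,53,127)
E
```

```text
disc 648.3089599609375 52.741878509521484 47.359222412109375 [601.04398926   5.92128481] [695.36158086  99.36600224] [648.20278506  52.64364353]
knob [651.86704682  54.35273269 150.5       ]
t 2.87 pos [647.9  56.  228.9] rpy [-3.14e+00  2.00e-03  3.74e-01] q6 2.75 F [-0.  -1.4 -0.1] open 0.702 ff 0.0
closing axis -1.197 shift cm [-0.08  0.3  10.19]
turn rotvec [-0.001  0.002  0.   ]
```

```bash
python3 -m pendant '{"deltas":[[[-0.1,0.2,2,0,0,0,6],[0,0,2,0,0,0,5],[0,0,2,0,0,0,5],[0,0,2,0,0,0,5],[0,0,1.2,0,0,0,5],[0,0,0.8,0,0,0,5],[0,0,0,0,0,0,5],[0,0,0,0,0,0,5]]]}' 40; python3 -c "
from h import *
go(648.3,53.8,127)"
```

```text
time: 3.53
eef_pos: [646.7, 50.8, 131.8]
orientation: [3.141, -0.0, 0.369]
force: [1.2, -0.1, 0.2]
opening: 0.585
finger_force: 0.0
t 3.53 pos [646.7  50.8 131.8] rpy [ 3.141 -0.     0.369] q6 2.75 F [ 1.2 -0.1  0.2] open 0.585 ff 0.0
closing axis -1.201 shift cm [ 0.26 -0.22  0.48]
turn rotvec [ 0. -0.  0.]
```

```bash
python3 -m pendant '{"deltas":[[[0.25,-0.2,0.5,0,0,0,5],[0,0,0,0,0,0,4],[0,0,0,0,0,0,0],[0,0,0,0,0,0,0],[0,0,0,0,0,0,0],[0,0,0,0,0,0,0],[0,0,0,0,0,0,0],[0,0,0,0,0,0,0]]]}' 40; python3 -m pendant '{"deltas":[[[0,0,-0.5,0,0,0,0],[0,0,-1,0,0,0,0],[0,0,-1.5,0,0,0,0],[0,0,-1.5,0,0,0,0],[0,0,-1.5,0,0,0,0],[0,0,0,0,0,0,0],[0,0,0,0,0,0,0]]]}'; python3 - <<'E'
from h import *
go(480,-25,150)
im=ctrl.read_camera("wrist"); cv2.imwrite("pics/w2.png",im)
im=ctrl.read_camera("top"); cv2.imwrite("pics/t2.png",im)
E
```

```text
time: 4.2
eef_pos: [649.0, 54.1, 127.3]
orientation: [3.141, -0.002, 0.37]
force: [0.9, 0.1, 3.1]
opening: 0.289
finger_force: 39.8
time: 4.78
eef_pos: [649.1, 53.9, 187.6]
orientation: [3.141, -0.002, 0.37]
force: [-0.3, -0.6, -0.8]
opening: 0.288
finger_force: 39.5
t 4.78 pos [649.1  53.9 187.6] rpy [ 3.141e+00 -2.000e-03  3.700e-01] q6 2.75 F [-0.3 -0.6 -0.8] open 0.288 ff 39.5
closing axis -1.201 shift cm [-18.63   1.25   3.72]
turn rotvec [ 0.001 -0.002  0.   ]
```

View pics/w2.png

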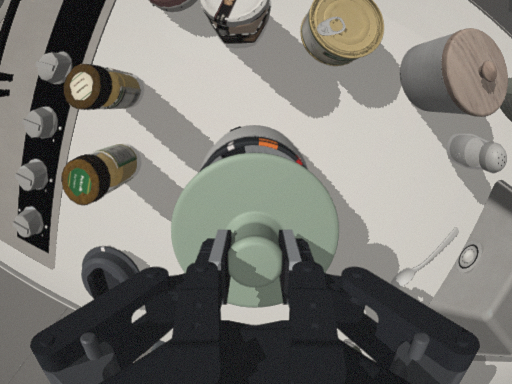

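The knob is gripped (pads at (215,255) and (288,255)) and the cover hangs level, clear of the collar. Orange and red marks show at (268,144) and (298,162).

```bash
python3 -m pendant '{"deltas":[[[-1,0.05,0,0,0,0,0],[-2.2,0.15,0,0,0,0,0],[-2.7,0.2,0,0,0,0,0],[-2.7,0.2,0,0,0,0,0],[-2.7,0.2,0.5,0,0,0,0],[-2.7,0.2,1,0,0,0,0],[-2.2,0.15,1,0,0,0,0],[-1.6,0.1,1,0,0,0,0],[-0.8,0,1,0,0,0,0],[0,0,1,0,0,0,0],[0,0,0,0,0,0,0]]]}'; python3 -c "
from h import *
go(480,-25,15.8)"
```

```text
time: 5.8
eef_pos: [477.2, -24.5, 127.8]
orientation: [-3.138, 0.005, 0.369]
force: [0.6, 0.1, -1.2]
opening: 0.288
finger_force: 39.5
t 5.8 pos [477.2 -24.5 127.8] rpy [-3.138  0.005  0.369] q6 2.58 F [ 0.6  0.1 -1.2] open 0.288 ff 39.5
closing axis -1.202 shift cm [ 0.3   0.18 11.19]
turn rotvec [-0.003  0.005  0.   ]
```

```bash
python3 -m pendant '{"deltas":[[[0,0,2,0,0,0,0],[0,0,2.2,0,0,0,0],[0,0,2.2,0,0,0,0],[0,0,2,0,0,0,0],[0,0,1.2,0,0,0,0],[0,0,0.6,0,0,0,0],[0,0,0.3,0,0,0,0],[0,0,0,0,0,0,0],[0,0,0,0,0,0,0]]]}'; python3 -c "
from h import *
go(480,-25,15.5)"
```

```text
time: 6.55
eef_pos: [480.6, -25.0, 27.4]
orientation: [3.141, -0.002, 0.37]
force: [-0.2, 0.2, -1.1]
opening: 0.292
finger_force: 39.5
t 6.55 pos [480.6 -25.   27.4] rpy [ 3.141e+00 -2.000e-03  3.700e-01] q6 2.58 F [-0.2  0.2 -1.1] open 0.292 ff 39.5
closing axis -1.201 shift cm [-0.06 -0.02  1.19]
turn rotvec [ 0.001 -0.002  0.   ]
```

```bash
python3 -m pendant '{"deltas":[[[0,0,0.6,0,0,0,0],[0,0,0.4,0,0,0,0],[0,0,0.15,0,0,0,0],[0,0,0,0,0,0,0],[0,0,0,0,0,0,0]]]}'; python3 -m pendant '{"deltas":[[[0,0,0,0,0,0,3.5],[0,0,0,0,0,0,4.5],[0,0,0,0,0,0,5],[0,0,-0.5,0,0,0,5],[0,0,-1.5,0,0,0,5],[0,0,-3,0,0,0,5],[0,0,-3,0,0,0,7],[0,0,-3,0,0,0,7],[0,0,-2.5,0,0,0,7],[0,0,0,0,0,0,7]]]}'; python3 -c "
from h import *
go(448.3,179.2,110,0.35+np.pi/2)"
```

```text
time: 6.97
eef_pos: [479.8, -25.0, 15.3]
orientation: [3.141, -0.001, 0.37]
force: [0.2, 0.6, 1.3]
opening: 0.287
finger_force: 39.7
time: 7.8
eef_pos: [483.3, -25.6, 156.8]
orientation: [3.135, -0.01, 0.37]
force: [0.3, -0.8, 0.3]
opening: 0.821
finger_force: 0.0
t 7.8 pos [483.3 -25.6 156.8] rpy [ 3.135 -0.01   0.37 ] q6 2.58 F [ 0.3 -0.8  0.3] open 0.821 ff 0.0
closing axis -1.201 shift cm [  4.09 -20.39   4.6 ]
turn rotvec [ 0.006 -0.01   0.02 ]
```

```bash
python3 -m pendant '{"deltas":[[[1,-0.1,-1,0,0,0,7],[2.2,-0.2,-1.5,0,0,0,7],[2.5,-0.2,-1.5,0,0,0,7],[2.5,-0.2,-1.5,0,0,0,7],[2.2,-0.2,-1,0,0,0,7],[1.6,-0.1,-1,0,0,0,7],[0.8,0,0,0,0,0,7],[0,0,0,0,0,0,7],[0,0,0,0,0,0,7],[0,0,0,0,0,0,7]]]}'; python3 - <<'E'
from h import *
import json
go(648.3,53.8,127)
s=ctrl.observe(); im=ctrl.read_camera("wrist"); cv2.imwrite("w3raw.png",im); json.dump({k:np.array(v).tolist() for k,v in s.items()},open("s3.json","w"))
cv2.imwrite("pics/w3.png",cv2.resize(im[60:300,130:390],(800,738))[:600])
m=ctrl.trace("storage_cover","top")
im=ctrl.read_camera("top"); cv2.imwrite("t3raw.png",im)
h=cv2.cvtColor(im,cv2.COLOR_BGR2HSV); m=cv2.inRange(h,(35,25,70),(90,255,255)); m[:,300:]=0;m[:180]=0
for c in cv2.findContours(m,0,1)[0]:
    if cv2.contourArea(c)>100: e=cv2.fitEllipse(c); print(e,at_z("top",*e[0],10))
E
```

```text
time: 8.63
eef_pos: [593.9, 30.4, 223.6]
orientation: [-3.141, 0.003, 0.369]
force: [0.1, -0.3, -0.2]
opening: 0.819
finger_force: 0.0
t 8.63 pos [593.9  30.4 223.6] rpy [-3.141e+00  3.000e-03  3.690e-01] q6 2.71 F [ 0.1 -0.3 -0.2] open 0.819 ff 0.0
closing axis -1.201 shift cm [ 5.94 -0.22  9.65]
turn rotvec [-0.001  0.003  0.   ]
((291.9303894042969, 230.14373779296875), (12.314412117004395, 35.79655075073242), 179.7819061279297) [478.05238575 -54.18726036  10.        ]
```

View pics/w3.png

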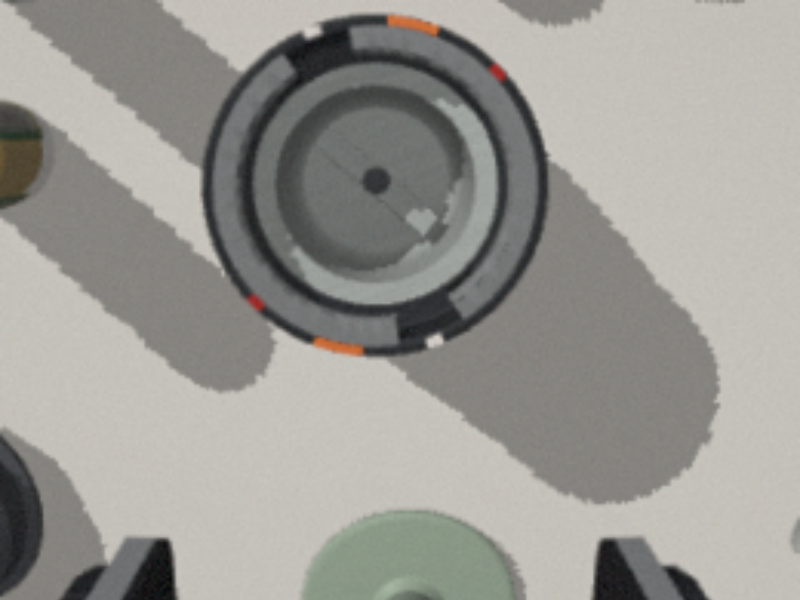

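The crop shows the open collar centred at about (376,185). Notches with white marks are at (312,31) and (434,341), orange at (413,24) and (338,347), red at (498,72) and (255,302). The cover lies flat on the worktop near (410,560).

```bash
python3 - <<'E'
from h import *
import json
s=json.load(open("s3.json")); k=800/260
print("qvel",np.round(s["qvel"],3))
W=lambda x,y,z=118: wz(130+x/k,60+y/k,z,s)[:2]
im=cv2.imread("w3raw.png"); h=cv2.cvtColor(im,cv2.COLOR_BGR2HSV)
P=[W(*p) for p in((203,184),(548,184),(376,14),(376,356),(255,63),(497,63),(257,306),(497,306))]
A=np.array([[2*p[0],2*p[1],1] for p in P]); b=[p@p for p in P]; x=np.linalg.lstsq(A,np.array(b),rcond=None)[0]
print("outer circle",x[:2],np.sqrt(x[2]+x[:2]@x[:2]),np.round([np.hypot(*(p-x[:2])) for p in P],1))
def ang(a,b): d=W(*a)-W(*b); return np.arctan2(d[1],d[0])
print("white",ang((312,31),(434,341)),"mid",(W(312,31)+W(434,341))/2)
print("notch corners", (W(288,62)+W(350,38))/2,(W(398,330)+W(456,302))/2, ang((319,50),(427,316)))
print("orange",ang((413,24),(338,347)),(W(413,24)+W(338,347))/2,"red",ang((498,72),(255,302)),(W(498,72)+W(255,302))/2)
T=cv2.imread("top0_raw.png"); q=165+np.array([147,220])*70/390; r=210+np.array([98,273])*70/390
a,b=at_z("top",q[0],r[0],19),at_z("top",q[1],r[1],19); print("lid ticks",(a+b)/2,np.hypot(*(a-b)[:2]),np.arctan2(*(a-b)[1::-1]))
E
```

```text
qvel [-0.005 -0.011 -0.006 -0.002  0.002  0.001]
outer circle [649.20849132  54.41007783] 46.97243505333257 [47.2 46.9 47.  47.2 47.  47.  46.6 47. ]
white 0.739217774840319 mid [648.82336108  54.72241786]
notch corners [678.44217096  81.96303658] [620.82874434  28.31481334] 0.7498387121862251
orange 0.14229228255430812 [648.89278047  54.61412746] red -0.4395549051141381 [648.92286833  54.66816995]
lid ticks [448.32539327 182.9720239   19.        ] 85.9893170952028 0.3988079554045443
```

```bash
python3 -m pendant '{"deltas":[[[-0.7,-1,0,0,0,0,7],[-1.5,-2.2,0.3,0,0,0,7],[-1.9,-2.7,0.4,0,0,0,7],[-1.9,-2.7,0.4,0,0,0,7],[-1.9,-2.7,0.4,0,0,0,7],[-1.9,-2.7,0.4,0,0,0,7],[-1.7,-2.5,0.4,0,0,0,7],[-1.2,-1.8,0,0,0,0,7],[-0.6,-0.9,0,0,0,0,7],[0,0,0,0,0,0,7],[0,0,0,0,0,0,7],[0,0,0,0,0,0,7]]]}'; python3 - <<'E'
from h import *
import json
s=ctrl.observe(); im=ctrl.read_camera("wrist"); cv2.imwrite("w4raw.png",im); json.dump({k:np.array(v).tolist() for k,v in s.items()},open("s4.json","w"))
cv2.imwrite("pics/w4.png",cv2.resize(im[60:255,130:390],(800,600)))
go(448.3,180.5,100,0.37+np.pi/2)
E
```

```text
time: 9.78
eef_pos: [402.9, 161.1, 202.0]
orientation: [3.141, -0.001, 0.369]
force: [-0.4, 0.4, -0.2]
opening: 0.82
finger_force: 0.0
t 9.83 pos [402.9 161.  201.9] rpy [ 3.141e+00 -1.000e-03  3.680e-01] q6 3.0 F [-0.8 -0.2  0.6] open 0.82 ff 0.0
closing axis -1.202 shift cm [ 4.93 -0.19 10.19]
turn rotvec [ 0.001 -0.001 -0.002]
```

View pics/w4.png

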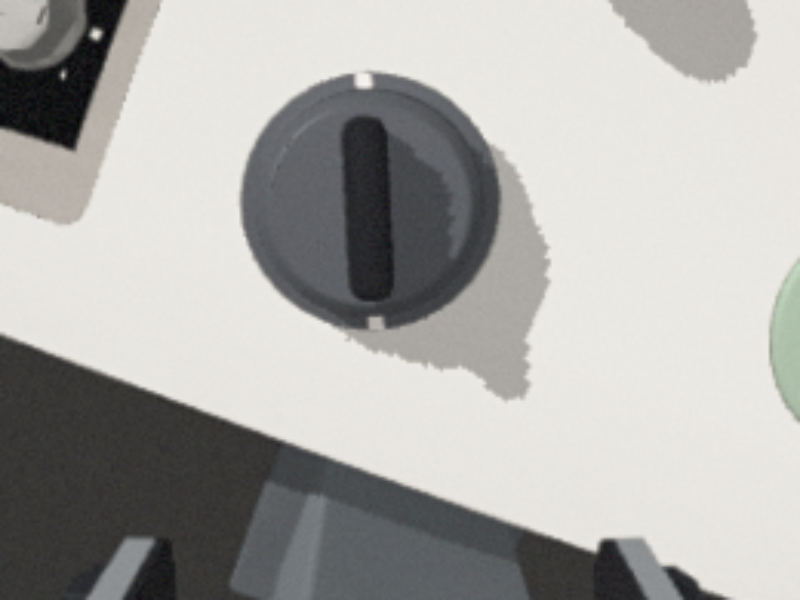

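The crop shows the lid's rim spanning (241–499, 72–329), its ticks at (363,81) and (376,323), and its black bar from (365,117) to (371,300).

```bash
python3 - <<'E'
from h import *
import json
s=json.load(open("s4.json")); k=800/260
W=lambda x,y,z: wz(130+x/k,60+y/k,z,s)[:2]
a,b=W(363,81,19),W(376,323,19);print("ticks",(a+b)/2,np.hypot(*(a-b)),np.arctan2(*(a-b)[::-1]))
P=[W(*p,19) for p in((241,200),(499,200),(369,72),(369,329))];print("rim",(P[0]+P[1])/2,(P[2]+P[3])/2,np.hypot(*(P[0]-P[1])))
a,b=W(365,117,66),W(371,300,66);print("bar",(a+b)/2,np.hypot(*(a-b)),np.arctan2(*(a-b)[::-1]))
E
```

```text
ticks [449.28114702 184.43878327] 87.20608004267957 0.4199507566901934
rim [450.72373013 184.90560126] [449.67129639 184.8258616 ] 91.95704544797383
bar [449.9822181  184.51914334] 56.29895163884701 0.3989763384343696
```

```bash
python3 -m pendant '{"deltas":[[[1,-0.1,0.5,0,0,0,6],[2,-0.2,1.5,0,0,0,6],[1.4,-0.2,2,0,0,0,6],[0.8,0,2,0,0,-0.02,6],[0,0,2,0,0,-0.02,6],[0,0,2,0,0,0,6],[0,0,1.5,0,0,0,6],[0,0,0.8,0,0,0,6],[0,0,0,0,0,0,6],[0,0,0,0,0,0,6]]]}'; python3 -c "
from h import *
go(449.8,184.7,41,0.41+np.pi/2)"
```

```text
time: 10.67
eef_pos: [448.9, 184.6, 78.7]
orientation: [-3.142, 0.001, 0.409]
force: [0.8, -1.7, 0.7]
opening: 0.702
finger_force: 0.0
t 10.67 pos [448.9 184.6  78.7] rpy [-3.142e+00  1.000e-03  4.090e-01] q6 2.98 F [ 0.8 -1.7  0.7] open 0.702 ff 0.0
closing axis -1.162 shift cm [0.09 0.03 3.77]
turn rotvec [-0.     0.001 -0.001]
```

```bash
python3 -m pendant '{"deltas":[[[0.1,0,1,0,0,0,6],[0,0,1.3,0,0,0,6],[0,0,0.9,0,0,0,6],[0,0,0.5,0,0,0,5],[0,0,0,0,0,0,4],[0,0,0,0,0,0,3]]]}'; python3 -m pendant '{"deltas":[[[0,0,0,0,0,0,2],[0,0,0,0,0,0,0.5],[0,0,0,0,0,0,0.5],[0,0,0,0,0,0,0.5],[0,0,0,0,0,0,0.5]]]}' 80; python3 -c "
from h import *
go(449.8,184.7,180,0.742+np.pi/2)"
```

```text
time: 11.17
eef_pos: [449.4, 185.5, 41.8]
orientation: [-3.142, 0.0, 0.41]
force: [0.2, 0.7, 0.2]
opening: 0.356
finger_force: 0.0
time: 11.58
eef_pos: [450.2, 185.6, 42.7]
orientation: [3.141, -0.002, 0.41]
force: [-0.5, -1.1, 2.8]
opening: 0.145
finger_force: 78.5
t 11.58 pos [450.2 185.6  42.7] rpy [ 3.141e+00 -2.000e-03  4.100e-01] q6 2.99 F [-0.5 -1.1  2.8] open 0.145 ff 78.5
closing axis -1.161 shift cm [ -0.05   0.07 -13.73]
turn rotvec [ 0.001 -0.002 -0.332]
```

```bash
python3 -m pendant '{"deltas":[[[0,0,-0.6,0,0,0,0.5],[0,0,-1.5,0,0,0,0.5],[0,0,-2.5,0,0,0,0.5],[0,0,-3,0,0,-0.1,0.5],[0,0,-3,0,0,-0.1,0.5],[0,0,-3,0,0,-0.1,0.5],[0,0,-2,0,0,-0.032,0.5],[0,0,-0.8,0,0,0,0.5],[0,0,0,0,0,0,0.5],[0,0,0,0,0,0,0.5]]]}'; python3 -c "
from h import *
go(649.5,55.1,195,0.742+np.pi/2)"
```

```text
time: 12.42
eef_pos: [449.1, 185.5, 204.9]
orientation: [-3.141, 0.001, 0.741]
force: [0.1, -0.8, -1.9]
opening: 0.144
finger_force: 78.2
t 12.42 pos [449.1 185.5 204.9] rpy [-3.141e+00  1.000e-03  7.410e-01] q6 2.65 F [ 0.1 -0.8 -1.9] open 0.144 ff 78.2
closing axis -0.83 shift cm [ 5.98 23.15  0.97]
turn rotvec [-0.001  0.001 -0.001]
```

```bash
python3 -m pendant '{"deltas":[[[0.3,1.2,0,0,0,0,0.5],[0.6,2.4,0,0,0,0,0.5],[0.8,3.0,0,0,0,0,0.5],[0.8,3.0,0,0,0,0,0.5],[0.8,3.0,0,0,0,0,0.5],[0.8,3.0,0,0,0,0,0.5],[0.8,3.0,0,0,0,0,0.5],[0.6,2.4,0.4,0,0,0,0.5],[0.4,1.55,0.4,0,0,0,0.5],[0.1,0.6,0.1,0,0,0,0.5],[0,0,0,0,0,0,0.5],[0,0,0,0,0,0,0.5]]]}';  python3 -m pendant '{"deltas":[[[0,0,0,0,0,0,0.5],[0,0,0,0,0,0,0.5]]]}'; python3 - <<'E'
from h import *
import json
go(649.5,55.1,185,0.742+np.pi/2)
s=ctrl.observe(); im=ctrl.read_camera("wrist"); cv2.imwrite("w5raw.png",im); json.dump({k:np.array(v).tolist() for k,v in s.items()},open("s5.json","w"))
cv2.imwrite("pics/w5.png",cv2.resize(im[80:320,120:400],(700,600)))
E
```

```text
time: 13.42
eef_pos: [648.9, 55.4, 194.9]
orientation: [-3.139, 0.003, 0.741]
force: [-0.9, -0.2, -1.4]
opening: 0.148
finger_force: 78.3
time: 13.58
eef_pos: [649.3, 56.3, 197.3]
orientation: [-3.141, -0.0, 0.743]
force: [0.3, 0.8, -1.5]
opening: 0.145
finger_force: 78.3
t 13.58 pos [649.3  56.3 197.3] rpy [-3.141 -0.     0.743] q6 2.38 F [ 0.3  0.8 -1.5] open 0.145 ff 78.3
closing axis -0.828 shift cm [-0.07  0.1   1.23]
turn rotvec [-0.    -0.     0.001]
```

View pics/w5.png

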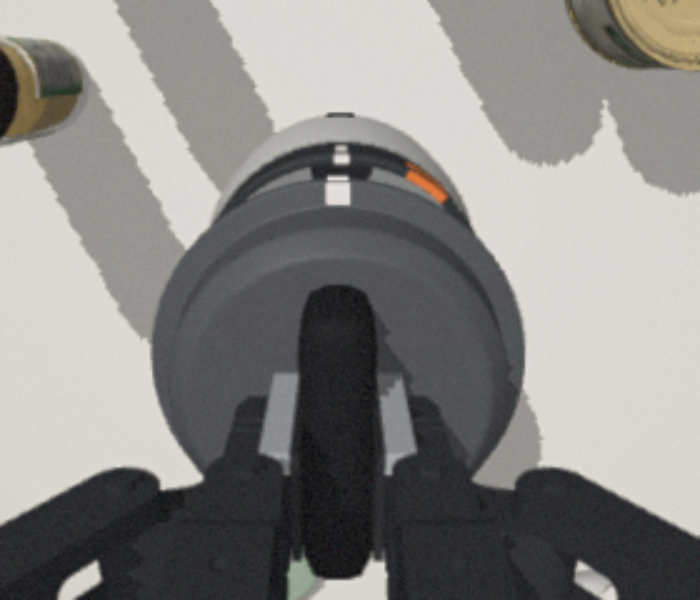

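The lid's tick at (338,190) lines up with the notch at (342,172) and its white mark at (342,150). The lid is level, about 1 mm off sideways.

```bash
python3 -m pendant '{"deltas":[[[0,0.1,0.8,0,0,0,0.5],[0,0,1,0,0,0,0.5],[0,0,0.8,0,0,0,0.5],[0,0,0.4,0,0,0,0.5],[0,0,0.1,0,0,0,0.5],[0,0,0,0,0,0,0.5],[0,0,0,0,0,0,0.5],[0,0,0,0,0,0,0.5]]]}'; python3 -c "
from h import *
go(649.5,55.1,146.7,0.742+np.pi/2)"
```

```text
time: 14.3
eef_pos: [651.1, 54.6, 166.4]
orientation: [3.141, -0.001, 0.742]
force: [0.2, 0.5, -1.9]
opening: 0.141
finger_force: 78.4
t 14.3 pos [651.1  54.6 166.4] rpy [ 3.141e+00 -1.000e-03  7.420e-01] q6 2.38 F [ 0.2  0.5 -1.9] open 0.141 ff 78.4
closing axis -0.829 shift cm [-0.08 -0.14  1.97]
turn rotvec [ 0.001 -0.001 -0.   ]
```

```bash
python3 -m pendant '{"deltas":[[[-0.05,-0.05,0.2,0,0,0,0.5],[0,0,0.3,0,0,0,0.5],[0,0,0.3,0,0,0,0.5],[0,0,0.2,0,0,0,0.5],[0,0,0,0,0,0,0.5],[0,0,0,0,0,0,0.5]]]}'; python3 -c "
from h import *
go(649.5,55.1,146.7,0.742+np.pi/2)"
```

```text
time: 14.8
eef_pos: [649.7, 54.7, 155.3]
orientation: [-3.141, 0.001, 0.742]
force: [0.2, 0.1, -1.9]
opening: 0.143
finger_force: 78.4
t 14.8 pos [649.7  54.7 155.3] rpy [-3.141e+00  1.000e-03  7.420e-01] q6 2.38 F [ 0.2  0.1 -1.9] open 0.143 ff 78.4
closing axis -0.829 shift cm [ 0.01 -0.05  0.86]
turn rotvec [-0.001  0.001 -0.   ]
```

```bash
python3 -m pendant '{"deltas":[[[0,0,0.3,0,0,0,0.5],[0,0,0.3,0,0,0,0.5],[0,0,0.2,0,0,0,0.5],[0,0,0.1,0,0,0,0.5],[0,0,0,0,0,0,0.5],[0,0,0,0,0,0,0.5]]]}'; python3 -c "
from h import *
go(649.5,55.1,146.7,0.742+np.pi/2); print(np.round(ctrl.observe()['wrist_torque'],2))"
```

```text
time: 15.3
eef_pos: [650.0, 54.7, 146.9]
orientation: [-3.142, 0.0, 0.742]
force: [-0.4, 0.6, -1.4]
opening: 0.141
finger_force: 78.4
t 15.3 pos [650.   54.7 146.9] rpy [-3.142  0.     0.742] q6 2.38 F [-0.4  0.6 -1.4] open 0.141 ff 78.4
closing axis -0.829 shift cm [-0.01 -0.06  0.02]
turn rotvec [-0.  0. -0.]
[0.04 0.14 0.01]
```

```bash
python3 -m pendant '{"deltas":[[[0,0,0.1,0,0,0,0.5],[0,0,0.05,0,0,0,0.5],[0,0,0,0,0,0,0.5],[0,0,0,0,0,0,0.5],[0,0,0,0,0,0,0.5]]]}'; python3 -c "
from h import *
go(649.5,55.1,146.7,0.742+np.pi/2); print(np.round(ctrl.observe()['wrist_torque'],2))"
```

```text
time: 15.72
eef_pos: [650.1, 54.6, 146.7]
orientation: [3.141, -0.001, 0.742]
force: [-3.5, -0.7, 5.6]
opening: 0.146
finger_force: 79.3
t 15.72 pos [650.1  54.6 146.7] rpy [ 3.141e+00 -1.000e-03  7.420e-01] q6 2.38 F [-3.5 -0.7  5.6] open 0.146 ff 79.3
closing axis -0.829 shift cm [-0.01 -0.07  0.  ]
turn rotvec [ 0.001 -0.001 -0.   ]
[0.05 0.73 0.05]
```

The lid is home: z is at the expected 146.7 with light contact. Now the clockwise twist.

```bash
python3 -m pendant '{"deltas":[[[0,0,-0.05,0,0,0.05,0.5],[0,0,0,0,0,0.06,0.5],[0,0,0,0,0,0.06,0.5],[0,0,0,0,0,0.06,0.5],[0,0,0,0,0,0.06,0.5],[0,0,0,0,0,0.06,0.5],[0,0,0,0,0,0.05,0.5],[0,0,0,0,0,0.05,0.5],[0,0,0,0,0,0.05,0.5],[0,0,0,0,0,0,0.5],[0,0,0,0,0,0,0.5]]]}'; python3 -c "
from h import *
go(649.5,55.1,146.7,0.742-0.6+np.pi/2); print(np.round(ctrl.observe()['wrist_torque'],2))"
```

```text
time: 16.63
eef_pos: [650.2, 55.0, 146.7]
orientation: [-3.141, -0.001, 0.243]
force: [-1.9, 0.5, 4.5]
opening: 0.145
finger_force: 79.3
t 16.63 pos [650.2  55.  146.7] rpy [-3.141e+00 -1.000e-03  2.430e-01] q6 2.88 F [-1.9  0.5  4.5] open 0.145 ff 79.3
closing axis -1.328 shift cm [-0.07 -0.02  0.  ]
turn rotvec [-0.    -0.001  0.101]
[0.28 0.58 0.08]
```

```bash
python3 -m pendant '{"deltas":[[[0,0,0,0,0,0.05,0.5],[0,0,0,0,0,0.045,0.5],[0,0,0,0,0,0,0.5],[0,0,0,0,0,0,0.5],[0,0,0,0,0,0,0.5],[0,0,0,0,0,0,0.5]]]}'; python3 - <<'E'
from h import *
go(649.5,55.1,146.7,0.742-0.6+np.pi/2); print(np.round(ctrl.observe()['wrist_torque'],2))
im=ctrl.read_camera("wrist"); cv2.imwrite("pics/w6.png",cv2.resize(im[80:320,120:400],(700,600)))
im=ctrl.read_camera("top"); cv2.imwrite("t6.png",im)
E
```

```text
time: 17.13
eef_pos: [650.2, 55.0, 146.7]
orientation: [-3.141, -0.001, 0.148]
force: [-2.4, 0.5, 4.9]
opening: 0.145
finger_force: 79.3
t 17.13 pos [650.2  55.  146.7] rpy [-3.141e+00 -1.000e-03  1.480e-01] q6 2.97 F [-2.4  0.5  4.9] open 0.145 ff 79.3
closing axis -1.423 shift cm [-0.07 -0.02  0.  ]
turn rotvec [-0.    -0.001  0.006]
[0.26 0.55 0.02]
```

View pics/w6.png

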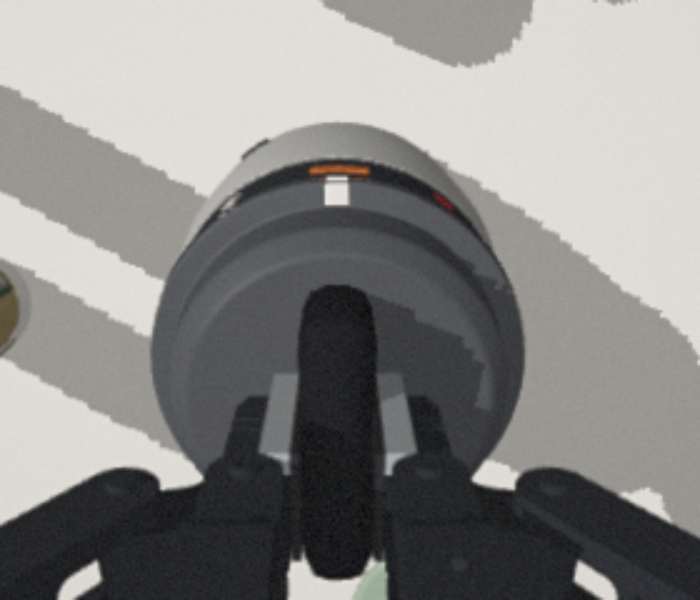

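The lid's tick at (337,190) sits at the middle of the orange pulse band at (339,171). The red mark is well clear at (442,202), and the bar is firmly gripped. I'm handing in.

```bash
python3 -c "
from h import *
print(ctrl.sign_off())"
```

```text
the job is handed in; nothing more can be done
None
```

I set the storage cover down on the worktop, seated the grinding lid fully home, and handed in with the gripper holding it at the middle of the pulse band, never clicked into the lock; the sign-off gave no verdict.

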